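# Set the tube decapper for tall tubes

## Robot

A 6-joint arm with a two-finger parallel gripper is mounted at the origin on the work surface; the furniture and walls round the work are solid. World frame = base frame: x ahead of the robot, y to its left, z up, the work surface at z = 0. Lengths are in m, angles in rad, forces in N, time in s.
With the tool pointing down it reaches from about 0.35 to 0.775 m from the base axis. Payload 7.3 kg.
Tool frame: the origin (TCP) lies on the front face of the gripper's body, between the roots of the fingers; the fingertips stand 66 mm ahead of it and the grasp point (between the pads) lies 47 mm ahead of it; z points along the fingers, y is the direction in which the jaws open and shut (so a half turn about z gives the same grasp; the last joint's range is limited). The gripper opens to 92 mm and grips with 3 to 60 N. Pads are 19 mm wide; open, the fingers measure 130 mm over their backs; the gripper's body (75 mm by 190 mm) begins 47 mm behind the grasp point.
Start: joints at [-0.146, 0.342, 1.524, -0, 1.275, -0.146], TCP at [0.525, 0, 0.292] pointing down, gripper open.
Joint ranges: [-2.53, 2.53], [-0.77, 2.02], [0.04, 2.7], [-1, 4.14], [0.28, 2.66], [-3.11, 3.11]. Speed limits (rad/s): [2.57, 2.57, 3.14, 3.14, 3.14, 3.14].

## Interface

Orientations are given as [roll, pitch, yaw] about the fixed x, y, z axes, in that order (R = Rz(yaw) Ry(pitch) Rx(roll)).
In Python, from cell import observe, read_camera, hand_in, search_frame, tip_of gives the robot as it stands. The module is installed in compiled form; this text tells all that it offers.
- The arm moves only by the tool apply_moves, never from a script. Its argument "motion" is a list of rows, each an object with "offset": the shift along the tool's x, y, z in mm, a list of three; "rotation": the turn, a rotation vector about the tool's x, y, z in rad, a list of three. In form: [{"offset": [x, y, z], "rotation": [rx, ry, rz]}, ...]. A call has 1 to 12 rows; each row shifts and turns the pose as measured when the row begins, along the tool's axes as they then stand; what a row does not reach is not made up. A row lasts 1/12 s, in which the tool goes at most 41.7 mm and 7.16 degrees, less where a joint would pass 70% of its speed; a pose out of reach is approached as far as the arm can. A call with a gripper value outside its range is refused whole. "grip" is the closure, from 0 (fully open) to 1 (shut), set as the call begins (left out, the last holds). The fingers move at their own pace and stop on an object; "grip_force" is the grip in N (left out, the last holds). Time passes only in rows, so rows that do not move let the fingers close. It gives the time, the measured TCP pose, the force and the opening at its end, in the units of the state.
- observe(): the state, without advancing time (a new reading comes with each control period).
- read_camera(name): name is "scene" or "side" or "wrist"; returns a dict with "img" (384x512x3 uint8, red, green, blue), "camera_matrix" (3x3 intrinsics, pixels), "R" (3x3) and "t" (3): a world point X has camera coordinates R X + t; the wrist camera has in their place "tool_from_camera" (4x4, takes a point from camera to tool coordinates, whose origin is the TCP and whose axes are the flange's). Camera axes: x right, y down, z forward; pixel columns grow to the right and rows downward; lengths in m; the calibration is good to about 2 mm. A picture is of the moment at which its call begins: read the wrist's pose just before it. There is no depth.
- hand_in(): hands the job in, once; it reports no verdict.
Trained networks look in a picture, given as the dict that the camera call returned (one of the last four; its "shot" number tells which), for a name from the list of things; names that differ only in an ending like _2 or _b are one class to them, and where a whole thing is asked for, a point or a joint stands for the part that bears it (a point fixed in the world has none). Each returns a list of dicts, best first, with "score" (0 to 1); they miss things now and then, are a little off and sometimes report something else, mostly with a low value. They report only what shows in the picture. A call takes as long as a camera call. They do not tell look-alikes from the thing itself.
- search_frame(query, picture): "location" ([x, y, z] in m, in world coordinates, good to about 4 mm: the middle of the surface that is visible of it).
- tip_of(query, picture): "location" ([x, y, z] in m, in world coordinates, good to about 4 mm: a listed point, or the origin of a listed thing).
The state is a dict: "time": time; "qpos": joint angles; "qvel": joint speeds; "joint_efforts": joint torques, N m; "tool_pos": TCP position; "tool_rot": TCP orientation; "contact_force": force on the tool from outside, world axes, zero at the start; "torque": the same for the moment, N m; "opening": finger opening in m.
Only numpy, scipy, OpenCV 4.12 (cv2) and the standard library are available. Lean on these libraries where they do the work, as an engineer would, in place of code of your own. Each camera call takes 0.05 s, during which the arm holds its last target.

## Task

The decapper's head is still set for short tubes. Lift it by its black handle to the next notch up, no higher, so that the pawl holds it there; lock it by pushing the red-handled pin fully through the carriage and column from the front; then slide the tray of tall tubes fully home under the head. Leave the bottles and the timer where they stand.

Things in the scene. Friction and masses are not known exactly. Their poses are not given: they have to be found in the camera images.
- decapper: light grey bench tube decapper, fixed, 260 mm wide. Origin on the bench under the middle of the rack's home place; x axis to its back, y to its left. A notched column 44 mm wide, 228 mm tall stands at y = -118 mm, its teeth every 40 mm up the right edge. The head reaches left from it over the tray: 68 mm deep, to y = +85 mm, its top 140 mm up at the start
- head (a joint): height of the head in m: 0 in its first notch, 0.040 in the next one up, 0.080 in the one after. 0.65 kg; let go between notches it falls to the notch below. A sprung brass pawl right of the column rides over the teeth and snaps in just above each notch: lift 3 to 8 mm past it, then lower; it cannot be lowered past a notch
- lift_handle (a point): middle of the black handle bar on top of the head: round, 12 mm thick, straight for 60 mm along the decapper's y, its middle 42 mm above the head's top, free all round. It rises with the head
- lock_hole (a point): centre of the round 13 mm lock hole in the front face of the dark carriage plate; moves with the head. In each notch it lines up with holes in column and rear plate: a stack 34 mm thick along the decapper's x. The pin enters from the front, towards its +x. With the head in the next notch the column ends 28 mm above the hole
- lock_pin: loose locking pin, 106 mm long, 60 g, lying flat on the bench right of the tray. Its ribbed red grip is a square bar 46 mm long and 18 by 18 mm; origin at the middle of the grip's underside; its x axis points along the steel shaft (10 mm across) to the tip
- pin_grip (a point): centre of the red grip, on the pin's axis, 9 mm above its underside
- pin_tip (a point): tapered tip of the shaft, on the pin's axis, 83 mm ahead of the grip's centre. The shoulder that stops the pin is 27 mm ahead of the grip's centre; the shaft in front of it is 56 mm long, the last 8 mm tapered
- tray (a joint): how far the tube tray is pulled out towards the robot, in m: 0 is fully home against its stop, 0.068 to 0.082 at the start, 0.085 at most. It carries a fixed rack of capped tubes, up to 115 mm above the bench; they strike the head if it is not raised. Slides along the decapper's x, friction about 1.5 N
- tray_knob (a point): black upright knob at the front of the tray, 22 mm across at the top; this point lies 62 mm above the bench, 13 mm below the knob's top. It moves with the tray; 92 mm in front of the rack's middle
- serum_a: bystander: white bottle with a green cap, 40 mm across, 70 mm tall, left of the decapper; origin at its underside
- serum_b: bystander: white bottle with a yellow cap, 40 mm across, 70 mm tall, left of the decapper; origin at its underside
- bench_timer: bystander: white bench timer lying flat, 66 by 62 by 18 mm, at the left; origin at its underside
Things that resemble listed ones, but are neither listed nor needed, are in the scene too. Of the things that look like the lock_pin, the larger one is meant.

How it is judged:
On the way, in this order (a step that is already met when the one before it is completed fails the run):
1. the head hangs in the next notch, held by the pawl alone (value of joint head between 0.037 and 0.0425 m and contact force between head and the fingers below 0.3 N and value of joint tray above 0.05 m), for 0.3 s.
2. the pin is through carriage and column, with the tray still out (x of pin_tip in the frame of lock_hole above 0.046 m and y of pin_tip in the frame of lock_hole between -0.008 and 0.008 m and z of pin_tip in the frame of lock_hole between -0.009 and 0.009 m and value of joint tray above 0.03 m), for 0.2 s.
At the end, for the whole second after the job is handed in: Head in the next notch (joint 0.037 to 0.0425); pin tip 46 mm or more past the front face of the lock hole, within 8 mm sideways and 9 mm in height of its axis, pin within 0.2 rad of it and at rest; tray within 4 mm of home (value of joint head between 0.037 and 0.0425 m and x of pin_tip in the frame of lock_hole above 0.046 m and y of pin_tip in the frame of lock_hole between -0.008 and 0.008 m and z of pin_tip in the frame of lock_hole between -0.009 and 0.009 m and angle between the x axis of lock_pin and the x axis of decapper, either way round below 0.2 rad and value of joint tray below 0.004 m and linear speed of lock_pin below 0.02 m/s); the robot touches nothing.
It fails at once if a bottle or the timer is moved by more than 30 mm (distance of any of serum_a, serum_b, bench_timer from where it was at the start of the episode above 0.03 m).
It fails at once if the head is lifted to a higher notch (value of joint head above 0.078 m).
It also fails if it takes over 67 s, if anything falls off the work surface, if the arm or the gripper's body presses on something with over 40 N, if the wrist force passes 120 N, or if a joint passes its speed limit or range.

## Working session

There is one attempt and no reset: what is moved stays moved. The work goes in short steps, Python scripts to look and compute and a tool call to move; the robot and the scene stay as the last step left them, time stands still between calls to the robot, and variables do not carry over. Pictures are saved under pics/ and viewed, and the job is handed in when it is done.

Besides the shell and the picture viewer there is one more tool, called after "Request:" as name(argument=value, ...), one argument or row to a line, values as JSON. apply_moves: Moves the arm, as the interface text tells. Its arguments: {"type":"object","properties":{"motion":{"type":"array"},"grip":{"type":"number"},"grip_force":{"type":"number"}},"required":["motion"]}

```bash
mkdir -p pics; ls; cat > h.py <<'E'
from cell import *
import numpy as np, cv2
def save(p,n,scale=1.5):
    im=cv2.cvtColor(p["img"],cv2.COLOR_RGB2BGR)
    cv2.imwrite(f"pics/{n}.png",cv2.resize(im,None,fx=scale,fy=scale,interpolation=cv2.INTER_CUBIC))
E
python3 - <<'E'
from h import *
np.set_printoptions(precision=4,suppress=True)
s=observe();print(s)
for c in["scene","side"]:
    p=read_camera(c);save(p,c+"0")
    for q in["decapper","lift_handle","lock_hole","lock_pin","pin_grip","pin_tip","tray_knob","serum_a","bench_timer"]:
        print(c,q,[(round(d["score"],2),np.round(d["location"],3)) for d in tip_of(q,p)[:3]])
E
```

```text
pics
{'time': 0.0, 'qpos': array([-0.146 ,  0.3427,  1.525 ,  0.    ,  1.2754, -0.146 ]), 'qvel': array([-0.0011,  0.0005,  0.0013,  0.0002,  0.0005,  0.0003]), 'joint_efforts': array([  0.0008, -43.1246, -24.422 ,   0.0718,   0.0559,  -0.0001]), 'tool_pos': array([0.5247, 0.0001, 0.2915]), 'tool_rot': array([-3.1401, -0.0002,  1.5708]), 'contact_force': array([-0.0072,  0.2929, -0.2635]), 'torque': array([-0.0639, -0.0222,  0.0157]), 'opening': 0.09192559776845828}
scene decapper [(0.59, array([ 0.615, -0.004,  0.002]))]
scene lift_handle [(0.76, array([ 0.618, -0.006,  0.184]))]
scene lock_hole []
scene lock_pin [(0.46, array([ 0.361, -0.096,  0.   ]))]
scene pin_grip [(0.59, array([ 0.366, -0.095,  0.006]))]
scene pin_tip [(0.51, array([ 0.337, -0.036,  0.005]))]
scene tray_knob [(0.72, array([ 0.616, -0.006,  0.182]))]
scene serum_a [(0.56, array([0.441, 0.265, 0.002]))]
scene bench_timer []
side decapper [(0.96, array([ 0.618,  0.004, -0.001]))]
side lift_handle [(0.64, array([ 0.615, -0.002,  0.181]))]
side lock_hole [(0.84, array([ 0.593, -0.118,  0.158]))]
side lock_pin [(0.71, array([ 0.414, -0.17 ,  0.001])), (0.54, array([ 0.359, -0.092, -0.003]))]
side pin_grip [(0.72, array([ 0.415, -0.164,  0.005])), (0.65, array([ 0.364, -0.096,  0.009]))]
side pin_tip [(0.58, array([ 0.356, -0.23 ,  0.003])), (0.49, array([ 0.337, -0.035,  0.007]))]
side tray_knob [(0.96, array([ 0.45 , -0.001,  0.066]))]
side serum_a [(0.82, array([ 0.472,  0.218, -0.002])), (0.71, array([0.439, 0.263, 0.001]))]
side bench_timer [(0.94, array([ 0.352,  0.201, -0.001]))]
```

View pics/scene0.png

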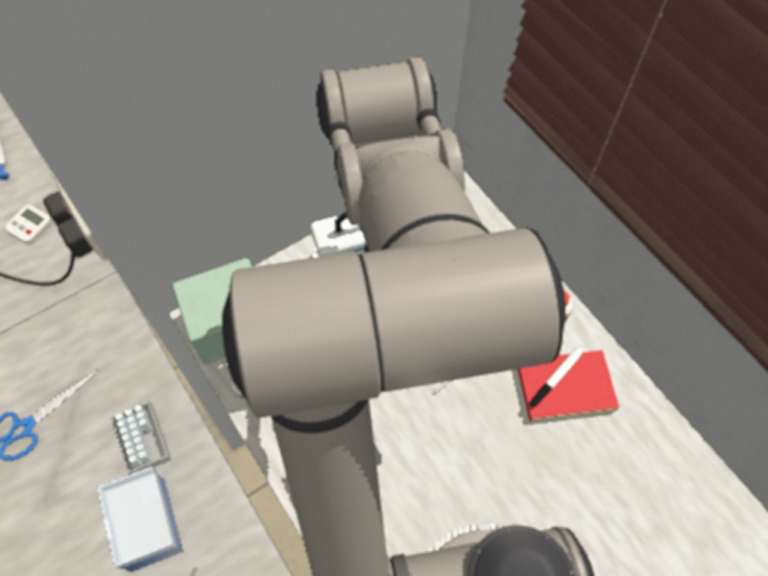

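View pics/side0.png

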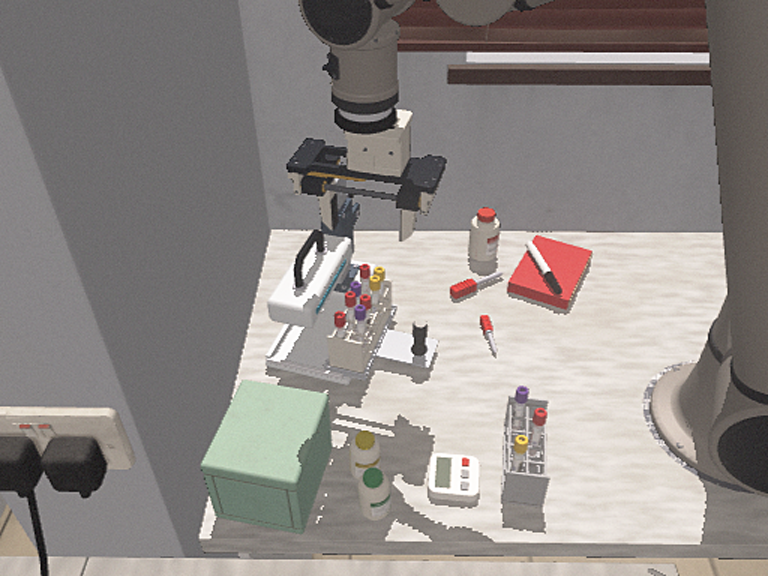

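The side view shows everything: head and handle at (310,265), knob at (420,335), the larger red pin at (475,287) and a smaller look-alike at (488,333). The arm hides most of the scene view. I'll check the wrist camera next.

```bash
python3 - <<'E'
from h import *
np.set_printoptions(precision=4,suppress=True)
p=read_camera("wrist");save(p,"wrist0");print(p["tool_from_camera"],p["camera_matrix"])
for q in["decapper","lift_handle","lock_hole","lock_pin","pin_grip","pin_tip","tray_knob"]:
        print(q,[(round(d["score"],2),np.round(d["location"],3)) for d in tip_of(q,p)[:3]])
p=read_camera("side")
for q in["decapper","lift_handle","lock_hole","lock_pin","pin_grip","pin_tip","tray_knob"]:
        print(q,[(round(d["score"],2),np.round(d["location"],3)) for d in tip_of(q,p)[:3]])
for q in ["serum_a"]: print([(round(d["score"],2),np.round(d["location"],3)) for d in search_frame(q,p)[:4]])
E
```

```text
[[ 0.0004 -0.9678 -0.2519  0.0669]
 [ 1.      0.0004 -0.     -0.0008]
 [ 0.0001 -0.2519  0.9678 -0.0922]
 [ 0.      0.      0.      1.    ]] [[296.8934   0.     251.2082]
 [  0.     296.8934 191.4765]
 [  0.       0.       1.    ]]
decapper [(0.62, array([ 0.618, -0.002,  0.002]))]
lift_handle [(0.91, array([ 0.614, -0.003,  0.181]))]
lock_hole []
lock_pin [(0.68, array([ 0.421, -0.169, -0.004])), (0.52, array([ 0.362, -0.094,  0.   ]))]
pin_grip [(0.76, array([ 0.358, -0.095,  0.007])), (0.6, array([ 0.415, -0.169,  0.006]))]
pin_tip [(0.69, array([ 0.335, -0.039,  0.008]))]
tray_knob [(0.85, array([ 0.45 , -0.002,  0.064]))]
decapper [(0.62, array([ 0.618,  0.002, -0.002]))]
lift_handle [(0.88, array([ 0.619, -0.   ,  0.18 ])), (0.25, array([ 0.414, -0.162,  0.014]))]
lock_hole [(0.63, array([ 0.595, -0.119,  0.159]))]
lock_pin [(0.73, array([ 0.411, -0.17 ,  0.002])), (0.6, array([ 0.361, -0.091, -0.003])), (0.52, array([ 0.448, -0.004,  0.064]))]
pin_grip [(0.66, array([ 0.361, -0.094,  0.006])), (0.64, array([ 0.414, -0.162,  0.004])), (0.46, array([ 0.595, -0.12 ,  0.16 ]))]
pin_tip [(0.72, array([ 0.358, -0.226,  0.002])), (0.51, array([ 0.338, -0.035,  0.005]))]
tray_knob [(0.71, array([ 0.448, -0.003,  0.065]))]
[(0.93, array([0.467, 0.226, 0.051]))]
```

View pics/wrist0.png

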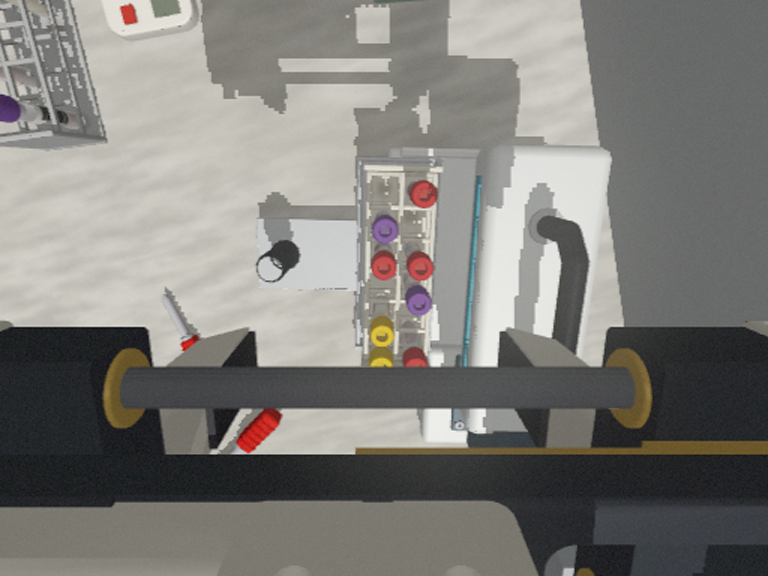

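```bash
cat >> h.py <<'E'
from scipy.spatial.transform import Rotation as Ro
def bp(p,uv,z,s=None,scale=1.5):
    """pixel (in saved picture) -> world point on plane z"""
    K=p["camera_matrix"]; d=np.linalg.solve(K,[uv[0]/scale,uv[1]/scale,1])
    if "R" in p: o=-p["R"].T@p["t"]; d=p["R"].T@d
    else:
        T=p["tool_from_camera"]; R=Ro.from_euler("xyz",s["tool_rot"]).as_matrix()
        o=s["tool_pos"]+R@T[:3,3]; d=R@T[:3,:3]@d
    return o+d*(z-o[2])/d[2]
def proj(p,X,s=None,scale=1.5):
    K=p["camera_matrix"]
    if "R" in p: c=p["R"]@X+p["t"]
    else:
        T=p["tool_from_camera"]; R=Ro.from_euler("xyz",s["tool_rot"]).as_matrix()
        c=T[:3,:3].T@(R.T@(np.asarray(X)-s["tool_pos"])-T[:3,3])
    u=K@c; return u[:2]/u[2]*scale
E
python3 - <<'E'
from h import *
np.set_printoptions(precision=4,suppress=True)
s=observe();p=read_camera("wrist")
for n,uv,z in[("head FL",(487,150),.14),("head BL",(609,155),.14),("handle bend",(577,250),.182),("handle low",(568,335),.182),("tray fl",(258,220),.02),("tray fr",(258,282),.02),("rack edge l",(357,158),.06),("rack edge r",(357,345),.06),("knob top",(271,267),.075),("grip end",(240,438),.009),("grip end2",(275,418),.009)]:
    print(n,bp(p,uv,z,s))
print(proj(p,np.array([.615,-.03,.182]),s),proj(p,np.array([.615,.03,.182]),s))
p=read_camera("side")
for n,uv,z in[("bottle base",(485,262),.0),("pin grip a",(453,293),.009),("grip b",(475,285),.009),("tip",(500,275),.005),("handle t",(318,235),.182),("handle b",(300,275),.182)]:
    print(n,bp(p,uv,z))
im=p["img"][130:260,160:360]
cv2.imwrite("pics/side_c.png",cv2.resize(im[:,:,::-1],None,fx=4,fy=4,interpolation=cv2.INTER_CUBIC))
E
```

```text
head FL [0.5821 0.0778 0.14  ]
head BL [0.6465 0.0753 0.14  ]
handle bend [0.6163 0.0319 0.182 ]
handle low [ 0.6167 -0.0096  0.182 ]
tray fl [0.4275 0.0285 0.02  ]
tray fr [ 0.4241 -0.0235  0.02  ]
rack edge l [0.5103 0.0759 0.06  ]
rack edge r [ 0.5088 -0.0641  0.06  ]
knob top [0.4491 0.0012 0.075 ]
grip end [ 0.3936 -0.1798  0.009 ]
grip end2 [ 0.4283 -0.1584  0.009 ]
[560.1751 373.7425] [573.7295 254.1421]
bottle base [ 0.3884 -0.2624  0.    ]
pin grip a [ 0.4251 -0.1541  0.009 ]
grip b [ 0.3931 -0.1845  0.009 ]
tip [ 0.3565 -0.2273  0.005 ]
handle t [ 0.6092 -0.0306  0.182 ]
handle b [0.6016 0.0611 0.182 ]
```

View pics/side_c.png

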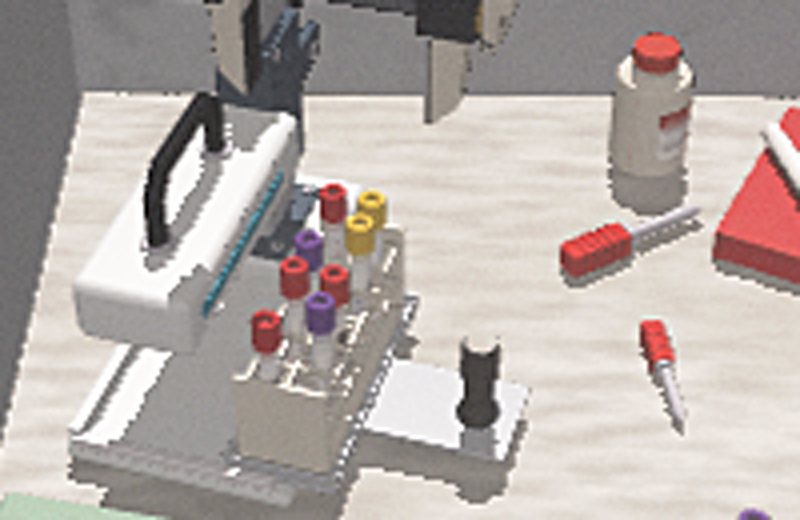

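Decapper yaw is about 0, the handle is near (0.616, -0.002, 0.182), and the jaws already open along x. I'll move above the handle.

Request:
apply_moves(
  motion=[
    {"offset": [-1, 30, 0], "rotation": [0, 0, 0]},
    {"offset": [-1, 30, 0], "rotation": [0, 0, 0]},
    {"offset": [0, 20, 0], "rotation": [0, 0, 0]},
    {"offset": [0, 10, 0], "rotation": [0, 0, 0]},
    {"offset": [0, 0, 0], "rotation": [0, 0, 0]},
  ],
  grip=0,
)

```text
time: 2.37
tool_pos: [0.6167, -0.0017, 0.2913]
tool_rot: [-3.139, -0.0, 1.571]
contact_force: [-1.2, -0.1, -1.8]
opening: 0.0916
```

```bash
python3 - <<'E'
from h import *
np.set_printoptions(precision=4,suppress=True)
s=observe();print(s["time"],s["tool_pos"],s["tool_rot"])
p=read_camera("wrist");save(p,"wrist1")
for q in["lift_handle"]:
        print(q,[(round(d["score"],2),np.round(d["location"],3)) for d in tip_of(q,p)[:3]])
p=read_camera("side")
for q in["decapper","lift_handle","lock_hole","pin_grip","pin_tip","tray_knob"]:
        print(q,[(round(d["score"],2),np.round(d["location"],3)) for d in tip_of(q,p)[:3]])
E
```

```text
2.3667 [ 0.6167 -0.0017  0.2913] [-3.139  -0.0003  1.5707]
lift_handle [(0.78, array([ 0.614, -0.004,  0.18 ]))]
decapper [(0.82, array([ 0.62 ,  0.003, -0.002]))]
lift_handle [(0.92, array([ 0.618, -0.003,  0.181]))]
lock_hole [(0.6, array([ 0.595, -0.119,  0.161])), (0.33, array([ 0.617, -0.005,  0.181]))]
pin_grip [(0.57, array([ 0.414, -0.166,  0.007])), (0.56, array([ 0.36 , -0.093,  0.01 ]))]
pin_tip [(0.66, array([ 0.359, -0.23 ,  0.005])), (0.41, array([ 0.34 , -0.035,  0.011]))]
tray_knob [(0.73, array([0.449, 0.   , 0.066]))]
```

View pics/wrist1.png

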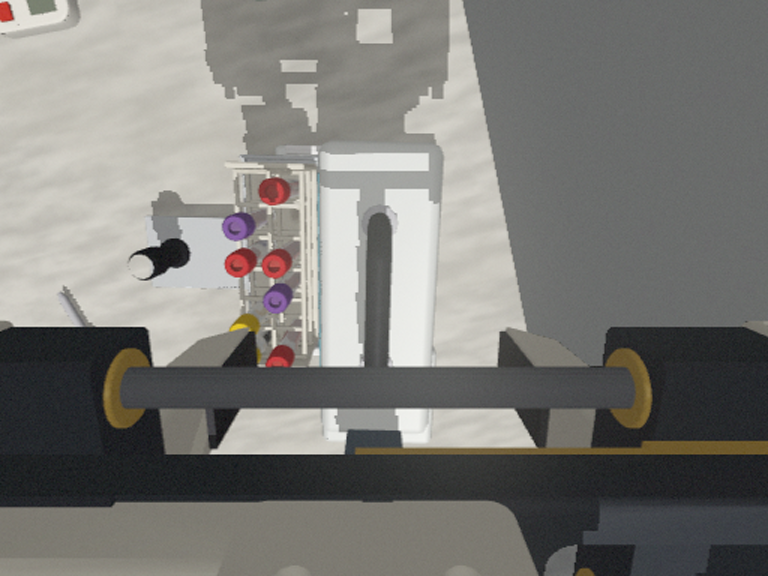

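Request:
apply_moves(
  motion=[
    {"offset": [0, -1, 30], "rotation": [0, 0, 0]},
    {"offset": [0, 0, 20], "rotation": [0, 0, 0]},
    {"offset": [0, 0, 11], "rotation": [0, 0, 0]},
    {"offset": [0, 0, 0], "rotation": [0, 0, 0]},
  ],
)

```text
time: 3.15
tool_pos: [0.6136, -0.0017, 0.2323]
tool_rot: [3.138, 0.001, 1.571]
contact_force: [0.8, -0.8, 0.7]
opening: 0.0913
```

Request:
apply_moves(
  motion=[
    {"offset": [0, 0, 0], "rotation": [0, 0, 0]},
    {"offset": [0, 0, 0], "rotation": [0, 0, 0]},
    {"offset": [0, 0, 0], "rotation": [0, 0, 0]},
    {"offset": [0, 0, 0], "rotation": [0, 0, 0]},
    {"offset": [0, 0, 0], "rotation": [0, 0, 0]},
    {"offset": [0, 0, 0], "rotation": [0, 0, 0]},
    {"offset": [0, 0, 0], "rotation": [0, 0, 0]},
    {"offset": [0, 0, 0], "rotation": [0, 0, 0]},
  ],
  grip=1,
  grip_force=30,
)

```text
time: 3.82
tool_pos: [0.6148, -0.0019, 0.2372]
tool_rot: [3.131, 0.001, 1.571]
contact_force: [0.8, -0.0, -0.5]
opening: 0.0433
```

Request:
apply_moves(
  motion=[
    {"offset": [0, 0, 4], "rotation": [0, 0, 0]},
    {"offset": [0, 0, 3], "rotation": [0, 0, 0]},
    {"offset": [0, 0, 0], "rotation": [0, 0, 0]},
    {"offset": [0, 0, 0], "rotation": [0, 0, 0]},
    {"offset": [0, 0, 0], "rotation": [0, 0, 0]},
    {"offset": [0, 0, 0], "rotation": [0, 0, 0]},
    {"offset": [0, 0, 0], "rotation": [0, 0, 0]},
    {"offset": [0, 0, 0], "rotation": [0, 0, 0]},
  ],
)

```text
time: 4.48
tool_pos: [0.6158, -0.0019, 0.2294]
tool_rot: [3.129, 0.001, 1.57]
contact_force: [0.6, -0.5, -0.6]
opening: 0.0107
```

Request:
apply_moves(
  motion=[
    {"offset": [0, 0, -8], "rotation": [0, 0, 0]},
    {"offset": [0, 0, -8], "rotation": [0, 0, 0]},
    {"offset": [0, 0, -8], "rotation": [0, 0, 0]},
    {"offset": [0, 0, -8], "rotation": [0, 0, 0]},
    {"offset": [0, 0, 0], "rotation": [0, 0, 0]},
  ],
)

```text
time: 4.9
tool_pos: [0.616, -0.0019, 0.257]
tool_rot: [3.133, -0.0, 1.569]
contact_force: [1.3, 0.2, -6.2]
opening: 0.0109
```

Request:
apply_moves(
  motion=[
    {"offset": [0, 0, -6], "rotation": [0, 0, 0]},
    {"offset": [0, 0, -6], "rotation": [0, 0, 0]},
    {"offset": [0, 0, -6], "rotation": [0, 0, 0]},
    {"offset": [0, 0, 0], "rotation": [0, 0, 0]},
  ],
)

```text
time: 5.23
tool_pos: [0.6161, -0.002, 0.2718]
tool_rot: [3.137, -0.001, 1.569]
contact_force: [1.8, 0.4, -5.1]
opening: 0.011
```

```bash
python3 - <<'E'
from h import *
np.set_printoptions(precision=4,suppress=True)
p=read_camera("side");s=observe();print(s["tool_pos"],s["contact_force"])
for q in["lift_handle","lock_hole"]:
        print(q,[(round(d["score"],2),np.round(d["location"],3)) for d in tip_of(q,p)[:3]])
E
```

```text
[ 0.6161 -0.002   0.2712] [ 2.9241  0.3837 -6.0459]
lift_handle [(0.68, array([ 0.615, -0.003,  0.222])), (0.45, array([ 0.473,  0.218, -0.003]))]
lock_hole [(0.67, array([ 0.594, -0.119,  0.202]))]
```

Raised about 42 mm so far. A few more millimetres will clear the notch, then I'll lower it.

Request:
apply_moves(
  motion=[
    {"offset": [0, 0, -4], "rotation": [0, 0, 0]},
    {"offset": [0, 0, -3], "rotation": [0, 0, 0]},
    {"offset": [0, 0, 0], "rotation": [0, 0, 0]},
  ],
)

```text
time: 5.63
tool_pos: [0.6162, -0.002, 0.2766]
tool_rot: [3.138, -0.001, 1.569]
contact_force: [2.6, 0.3, -5.0]
opening: 0.0109
```

Request:
apply_moves(
  motion=[
    {"offset": [0, 0, 3], "rotation": [0, 0, 0]},
    {"offset": [0, 0, 3], "rotation": [0, 0, 0]},
    {"offset": [0, 0, 1], "rotation": [0, 0, 0]},
  ],
)

```text
time: 5.88
tool_pos: [0.6162, -0.002, 0.2694]
tool_rot: [3.137, -0.001, 1.569]
contact_force: [1.6, -0.3, 0.8]
opening: 0.0111
```

The vertical force has gone to zero at +40 mm, so the pawl is holding the head. Releasing.

Request:
apply_moves(
  motion=[
    {"offset": [0, 0, 0], "rotation": [0, 0, 0]},
    {"offset": [0, 0, 0], "rotation": [0, 0, 0]},
    {"offset": [0, 0, 0], "rotation": [0, 0, 0]},
    {"offset": [0, 0, 0], "rotation": [0, 0, 0]},
    {"offset": [0, 0, 0], "rotation": [0, 0, 0]},
  ],
  grip=0.4,
)

```text
time: 6.3
tool_pos: [0.6153, -0.0019, 0.2715]
tool_rot: [3.137, -0.0, 1.569]
contact_force: [0.4, -0.2, -0.5]
opening: 0.0394
```

```bash
python3 - <<'E'
from h import *
np.set_printoptions(precision=4,suppress=True)
p=read_camera("side");s=observe();print(s["tool_pos"],s["tool_rot"],s["contact_force"],s["opening"]);save(p,"side2")
for q in["lift_handle","lock_hole","tray_knob"]:
        print(q,[(round(d["score"],2),np.round(d["location"],3)) for d in tip_of(q,p)[:3]])
E
```

```text
[ 0.6153 -0.0019  0.2716] [ 3.1367 -0.0004  1.5695] [-0.5627  0.3136  0.0927] 0.04360098187659239
lift_handle [(0.9, array([0.614, 0.   , 0.221])), (0.17, array([ 0.413, -0.163,  0.008]))]
lock_hole [(0.9, array([ 0.595, -0.119,  0.201]))]
tray_knob [(0.69, array([ 0.448, -0.004,  0.064])), (0.37, array([ 0.594, -0.122,  0.198])), (0.21, array([ 0.439,  0.264, -0.001]))]
```

View pics/side2.png

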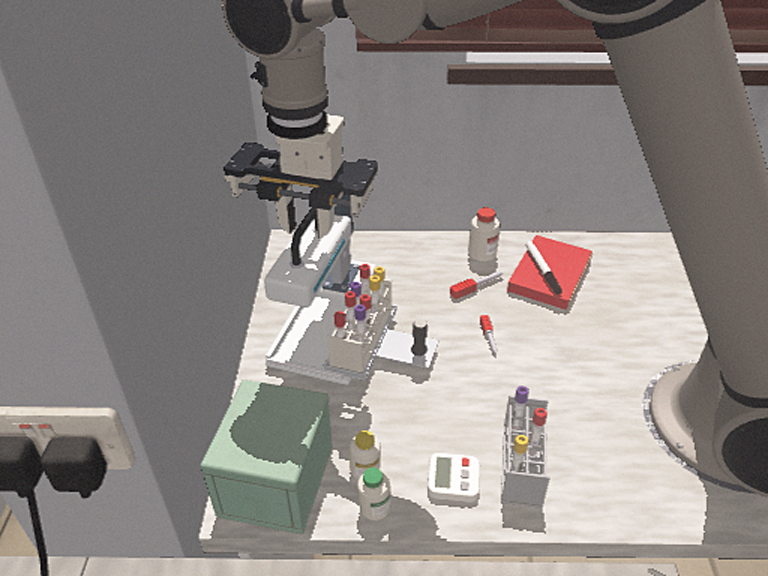

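Head is holding at hole z≈0.201 and the tray is still out. Next I'll rise and go over the pin.

Request:
apply_moves(
  motion=[
    {"offset": [0, 0, -30], "rotation": [0, 0, 0]},
    {"offset": [0, 0, -25], "rotation": [0, 0, 0]},
    {"offset": [-20, -25, 0], "rotation": [0, 0, 0]},
    {"offset": [-25, -30, 0], "rotation": [0, 0, 0]},
    {"offset": [-25, -30, 0], "rotation": [0, 0, 0]},
    {"offset": [-25, -30, 0], "rotation": [0, 0, 0]},
    {"offset": [-25, -30, 0], "rotation": [0, 0, 0]},
    {"offset": [-20, -30, 0], "rotation": [0, 0, 0]},
    {"offset": [-15, -20, 0], "rotation": [0, 0, 0]},
  ],
  grip=0.5,
)

```text
time: 7.25
tool_pos: [0.4156, -0.1587, 0.3259]
tool_rot: [3.136, 0.0, 1.579]
contact_force: [0.7, -0.5, 0.1]
opening: 0.0463
```

Request:
apply_moves(
  motion=[
    {"offset": [0, 0, 0], "rotation": [0, 0, 0.12]},
    {"offset": [0, 0, 0], "rotation": [0, 0, 0.12]},
    {"offset": [0, 0, 20], "rotation": [0, 0, 0.12]},
    {"offset": [0, 0, 20], "rotation": [0, 0, 0.12]},
    {"offset": [0, 0, 20], "rotation": [0, 0, 0.12]},
    {"offset": [0, 0, 20], "rotation": [0, 0, 0.12]},
    {"offset": [0, 0, 10], "rotation": [0, 0, 0.03]},
    {"offset": [0, 0, 0], "rotation": [0, 0, 0]},
  ],
)

```text
time: 7.92
tool_pos: [0.4114, -0.1635, 0.2361]
tool_rot: [3.129, -0.004, 0.793]
contact_force: [-0.3, 0.9, 0.4]
opening: 0.0463
```

```bash
python3 - <<'E'
from h import *
np.set_printoptions(precision=4,suppress=True)
s=observe();print(s["time"],s["tool_pos"],s["tool_rot"],s["opening"])
p=read_camera("wrist");save(p,"wrist2")
for q in["pin_grip","pin_tip","lock_pin"]:
        print(q,[(round(d["score"],2),np.round(d["location"],4)) for d in tip_of(q,p)[:3]])
p=read_camera("side");save(p,"side3")
for q in["pin_grip","pin_tip","lock_pin","lift_handle"]:
        print(q,[(round(d["score"],2),np.round(d["location"],4)) for d in tip_of(q,p)[:3]])
E
```

```text
7.9167 [ 0.4114 -0.1635  0.2361] [ 3.129  -0.0039  0.7935] 0.04625438668928331
pin_grip [(0.96, array([ 0.3568, -0.0932,  0.0085])), (0.77, array([ 0.4135, -0.1662,  0.0099]))]
pin_tip [(0.6, array([ 0.336 , -0.0419,  0.0038])), (0.59, array([ 0.3535, -0.2308,  0.0115]))]
lock_pin [(0.83, array([ 0.3636, -0.0951,  0.001 ])), (0.66, array([0.4487, 0.0021, 0.0678]))]
pin_grip [(0.52, array([ 0.414 , -0.1641,  0.0071])), (0.47, array([ 0.3631, -0.0961,  0.0108]))]
pin_tip [(0.79, array([ 0.3579, -0.23  ,  0.0081])), (0.54, array([ 0.3369, -0.0319,  0.0053]))]
lock_pin [(0.76, array([ 0.4125, -0.1713, -0.0015])), (0.68, array([ 0.3623, -0.0907, -0.0029]))]
lift_handle [(0.68, array([ 0.6194, -0.0023,  0.2197]))]
```

View pics/wrist2.png

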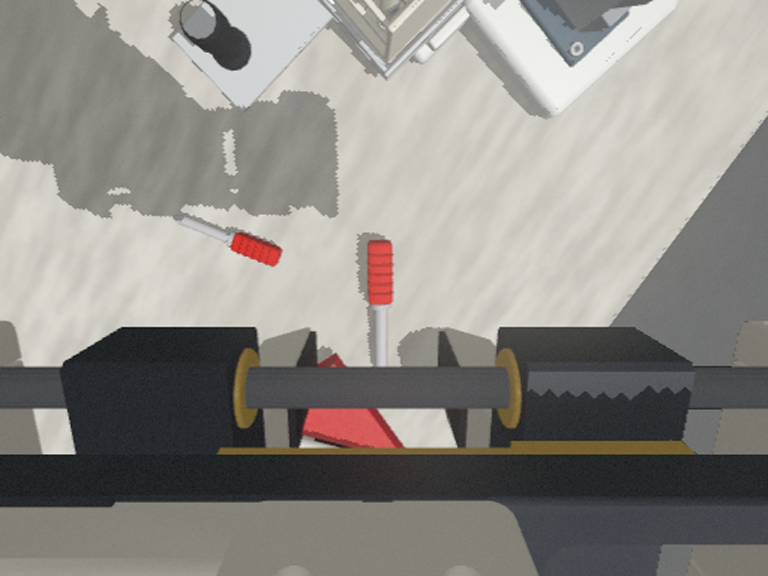

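View pics/side3.png

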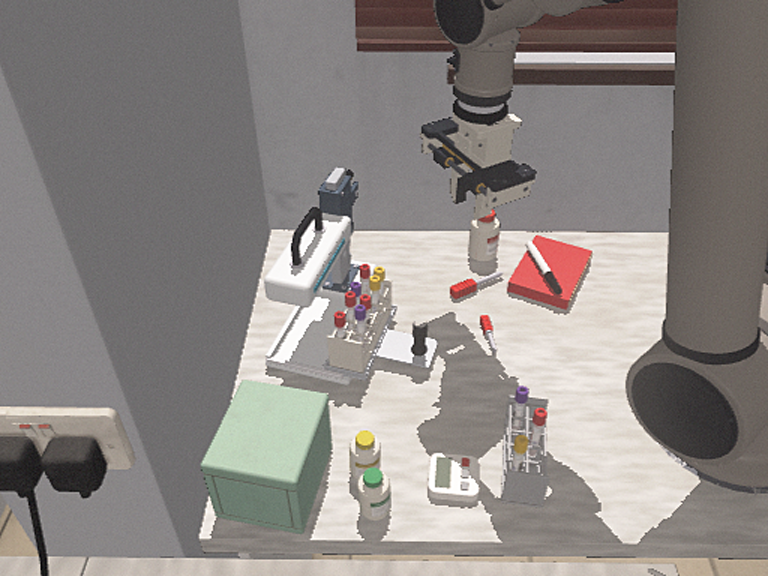

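```bash
python3 - <<'E'
from h import *
np.set_printoptions(precision=4,suppress=True)
s=observe();p=read_camera("wrist")
im=p["img"].astype(int); m=(im[...,0]>150)&(im[...,1]<90)&(im[...,2]<90)
n,l,st,c=cv2.connectedComponentsWithStats(m.astype(np.uint8))
for i in range(1,n):
    if st[i,4]>80:
        ys,xs=np.where(l==i); e=st[i]; print(e,c[i])
        if abs(c[i][0]-253)<15:
            pt=np.array([bp(p,(x,y),.012,s,1) for x,y in zip(xs,ys)])[:,:2]
            r=cv2.minAreaRect((pt*1e4).astype(np.float32));print(np.array(r[0])/1e4,np.array(r[1])/1e4,r[2])
a=bp(p,(380,240),.018,s);b=bp(p,(381,303),.018,s);t=bp(p,(381,360),.012,s)
for v in(a,b,t):print(v)
R=Ro.from_euler("xyz",s["tool_rot"]).as_matrix()
print(R.T@(np.array([.414,-.166,.009])-s["tool_pos"]), (a+b)/2, R.T@((a+b)/2-s["tool_pos"]))
d=a-t;print(np.arctan2(d[1],d[0]))
E
```

```text
[152 156  34  21 371] [168.2776 166.4663]
[243 162  16  41 616] [250.8166 181.7062]
[ 0.4111 -0.1697] [0.0452 0.0165] 45.91741180419922
[202 272  61  27 217] [223.2212 280.1198]
[ 0.4311 -0.1535  0.018 ]
[ 0.3993 -0.1871  0.018 ]
[ 0.3662 -0.2213  0.012 ]
[-0.0014 -0.0015  0.2294] [ 0.4152 -0.1703  0.018 ] [-0.0036  0.0025  0.2205]
0.8073144620436348
```

Request:
apply_moves(
  motion=[
    {"offset": [-2, 4, 0], "rotation": [0.012, 0.003, -0.01]},
    {"offset": [0, 0, 30], "rotation": [0, 0, 0]},
    {"offset": [0, 0, 35], "rotation": [0, 0, 0]},
    {"offset": [0, 0, 30], "rotation": [0, 0, 0]},
    {"offset": [0, 0, 15], "rotation": [0, 0, 0]},
    {"offset": [0, 0, 0], "rotation": [0, 0, 0]},
  ],
)

```text
time: 8.92
tool_pos: [0.4185, -0.1713, 0.1277]
tool_rot: [3.128, -0.011, 0.81]
contact_force: [-0.8, 0.2, 1.3]
opening: 0.0457
```

```bash
python3 - <<'E'
from h import *
np.set_printoptions(precision=4,suppress=True)
s=observe();print(s["time"],s["tool_pos"],s["tool_rot"],s["opening"])
p=read_camera("wrist");save(p,"wrist3")
print([(round(d["score"],2),np.round(d["location"],4)) for d in tip_of("pin_grip",p)[:3]])
print([proj(p,np.array(x),s) for x in [(.413,-.168,.009)]])
E
```

```text
8.9167 [ 0.4185 -0.1713  0.1277] [ 3.1283 -0.0107  0.8099] 0.045726111919504216
[(0.66, array([ 0.3569, -0.0929,  0.0072])), (0.56, array([ 0.4134, -0.1683,  0.0074]))]
[array([361.434 , 314.9349])]
```

View pics/wrist3.png

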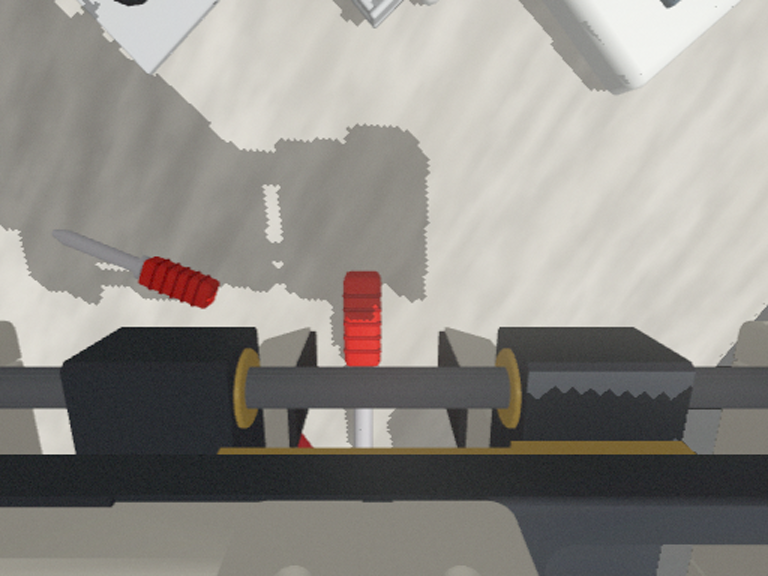

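Request:
apply_moves(
  motion=[
    {"offset": [-1, -6, 0], "rotation": [0.013, -0.011, 0]},
    {"offset": [0, 0, 15], "rotation": [0.005, -0.005, 0]},
    {"offset": [0, 0, 15], "rotation": [0, 0, 0]},
    {"offset": [0, 0, 10], "rotation": [0, 0, 0]},
    {"offset": [0, 0, 0], "rotation": [0, 0, 0]},
  ],
)

```text
time: 9.43
tool_pos: [0.4175, -0.1707, 0.096]
tool_rot: [3.132, 0.005, 0.81]
contact_force: [-0.2, -0.6, -0.7]
opening: 0.0461
```

Request:
apply_moves(
  motion=[
    {"offset": [-1, -5, 8], "rotation": [0.008, 0.003, 0]},
    {"offset": [0, -2, 8], "rotation": [0, 0, 0]},
    {"offset": [0, 0, 6], "rotation": [0, 0, 0]},
    {"offset": [0, 0, 3], "rotation": [0, 0, 0]},
    {"offset": [0, 0, 0], "rotation": [0, 0, 0]},
  ],
)

```text
time: 9.85
tool_pos: [0.4127, -0.1671, 0.0728]
tool_rot: [3.135, 0.0, 0.811]
contact_force: [-0.7, 0.2, 0.4]
opening: 0.0458
```

```bash
python3 - <<'E'
from h import *
np.set_printoptions(precision=4,suppress=True)
s=observe();print(s["time"],s["tool_pos"],s["tool_rot"],s["opening"])
p=read_camera("wrist");save(p,"wrist4")
s=observe();print(s["time"],s["tool_pos"],s["tool_rot"],s["opening"])
print(proj(p,np.array((.413,-.168,.009)),s))
E
```

```text
9.85 [ 0.4127 -0.1671  0.0728] [3.135  0.0005 0.811 ] 0.04577310305944679
9.9 [ 0.4128 -0.1672  0.073 ] [3.1349 0.0005 0.811 ] 0.04570264535538391
[378.2031 354.6033]
```

View pics/wrist4.png

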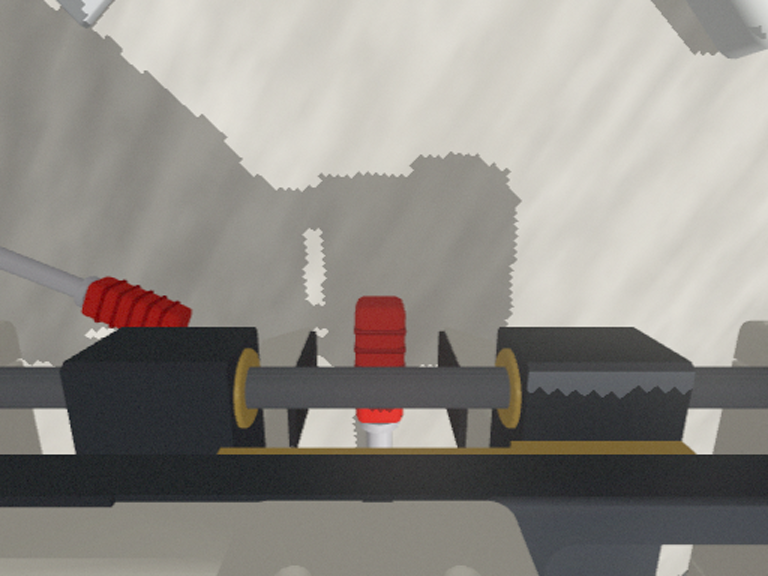

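Request:
apply_moves(
  motion=[
    {"offset": [0, 0, 4], "rotation": [0, 0, 0]},
    {"offset": [0, 0, 1], "rotation": [0, 0, 0]},
    {"offset": [0, 0, 0.5], "rotation": [0, 0, 0]},
    {"offset": [0, 0, 0.5], "rotation": [0, 0, 0]},
    {"offset": [0, 0, 0], "rotation": [0, 0, 0]},
  ],
  grip=1,
  grip_force=40,
)

```text
time: 10.32
tool_pos: [0.4134, -0.1676, 0.0669]
tool_rot: [3.134, 0.0, 0.811]
contact_force: [0.2, 0.4, 0.1]
opening: 0.0177
```

Request:
apply_moves(
  motion=[
    {"offset": [0, 0, 0], "rotation": [0, 0, 0]},
    {"offset": [0, 0, 0], "rotation": [0, 0, 0]},
    {"offset": [0, 0, 0], "rotation": [0, 0, 0]},
    {"offset": [0, 0, 0], "rotation": [0, 0, 0]},
  ],
)

```text
time: 10.65
tool_pos: [0.4134, -0.1675, 0.0669]
tool_rot: [3.134, 0.0, 0.811]
contact_force: [0.0, -0.6, -0.7]
opening: 0.0174
```

Request:
apply_moves(
  motion=[
    {"offset": [0, 0, -20], "rotation": [0, 0, 0]},
    {"offset": [0, 0, -35], "rotation": [0, 0, 0]},
    {"offset": [0, 0, -40], "rotation": [0, 0, 0]},
    {"offset": [0, 0, -40], "rotation": [0, 0, 0]},
    {"offset": [0, 0, -40], "rotation": [0, 0, 0]},
    {"offset": [0, 0, -30], "rotation": [0, 0, 0]},
    {"offset": [0, 0, -15], "rotation": [0, 0, 0]},
    {"offset": [0, 0, 0], "rotation": [0, 0, 0]},
  ],
)

```text
time: 11.32
tool_pos: [0.4107, -0.1655, 0.2963]
tool_rot: [3.139, 0.001, 0.811]
contact_force: [0.2, -0.7, -0.9]
opening: 0.0178
```

Request:
apply_moves(
  motion=[
    {"offset": [0, 0, 0], "rotation": [0, 0, -0.12]},
    {"offset": [0, 0, 0], "rotation": [0, 0, -0.12]},
    {"offset": [0, 0, 0], "rotation": [0, 0, -0.12]},
    {"offset": [0, 0, 0], "rotation": [0, 0, -0.12]},
    {"offset": [0, 0, 0], "rotation": [0, 0, -0.12]},
    {"offset": [0, 0, 0], "rotation": [0, 0, -0.12]},
    {"offset": [0, 0, 0], "rotation": [0, 0, -0.12]},
    {"offset": [0, 0, 0], "rotation": [0, 0, -0.12]},
    {"offset": [0, 0, 0], "rotation": [0, 0, -0.12]},
    {"offset": [0, 0, 0], "rotation": [0, 0, -0.12]},
    {"offset": [0, 0, 0], "rotation": [0, 0, -0.12]},
    {"offset": [0, 0, 0], "rotation": [0, 0, -0.12]},
  ],
)

```text
time: 12.32
tool_pos: [0.4055, -0.1623, 0.2806]
tool_rot: [-3.135, -0.019, 2.306]
contact_force: [-0.7, 0.2, -1.3]
opening: 0.0177
```

Request:
apply_moves(
  motion=[
    {"offset": [0, 0, -2], "rotation": [0, 0, -0.12]},
    {"offset": [0, 0, -2], "rotation": [0, 0, -0.12]},
    {"offset": [0, 0, -2], "rotation": [0, 0, -0.12]},
    {"offset": [0, 0, -2], "rotation": [0, 0, -0.12]},
    {"offset": [0, 0, -2], "rotation": [0, 0, -0.12]},
    {"offset": [0, 0, -2], "rotation": [0, 0, -0.12]},
    {"offset": [0, 0, 0], "rotation": [0, 0, -0.08]},
    {"offset": [0, 0, 0], "rotation": [0, 0, 0]},
  ],
)

```text
time: 12.98
tool_pos: [0.4012, -0.1599, 0.2796]
tool_rot: [3.121, -0.037, -3.138]
contact_force: [0.7, -0.1, -0.6]
opening: 0.0177
```

```bash
python3 - <<'E'
from h import *
np.set_printoptions(precision=4,suppress=True)
s=observe();print(s["time"],s["tool_pos"],s["tool_rot"],s["opening"],s["qpos"])
p=read_camera("wrist");save(p,"wrist5")
for q in["pin_grip","pin_tip","lock_hole"]:
        print(q,[(round(d["score"],2),np.round(d["location"],4)) for d in tip_of(q,p)[:3]])
p=read_camera("side");save(p,"side5")
for q in["pin_grip","pin_tip","lock_hole"]:
        print(q,[(round(d["score"],2),np.round(d["location"],4)) for d in tip_of(q,p)[:3]])
E
```

```text
12.9833 [ 0.4012 -0.1599  0.2796] [ 3.1206 -0.0369 -3.1375] 0.017654454788757563 [-0.556   0.2032  1.7559 -0.0019  1.2249 -2.1298]
pin_grip [(0.78, array([ 0.4   , -0.1607,  0.2212])), (0.63, array([ 0.358 , -0.0949,  0.0075]))]
pin_tip [(0.7, array([ 0.3337, -0.0422,  0.0067]))]
lock_hole []
pin_grip [(0.72, array([ 0.6178,  0.0015, -0.0006])), (0.64, array([ 0.3639, -0.0972,  0.0112])), (0.56, array([ 0.4026, -0.1525,  0.221 ]))]
pin_tip [(0.56, array([ 0.4842, -0.1598,  0.2156])), (0.56, array([ 0.3361, -0.0346,  0.0048]))]
lock_hole [(0.98, array([ 0.5966, -0.1201,  0.1981]))]
```

View pics/wrist5.png

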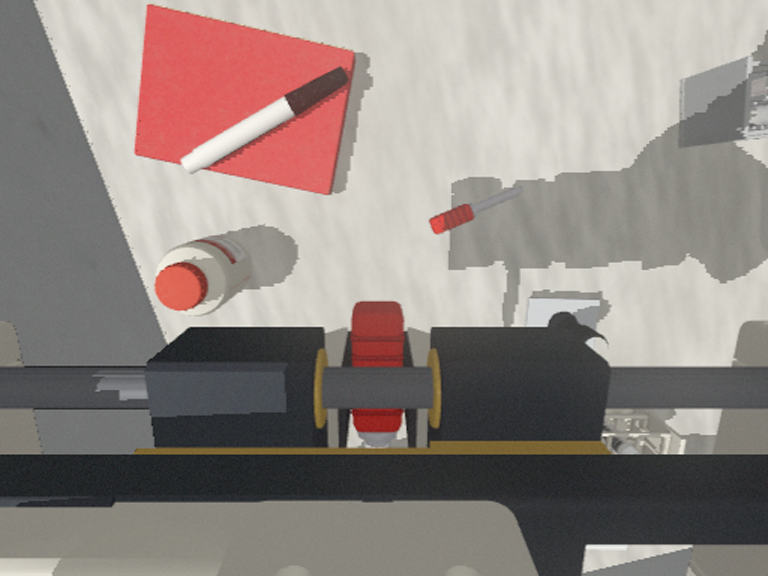

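View pics/side5.png

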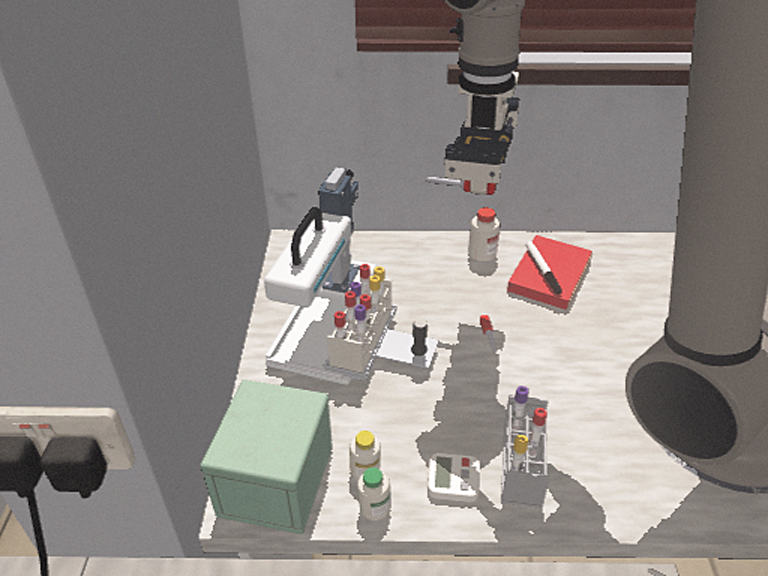

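The pin is held and points along +x with a 0.037 rad nose-down tilt. I'll level it and move in front of the hole.

Request:
apply_moves(
  motion=[
    {"offset": [0, 0, 0], "rotation": [0.02, -0.036, 0]},
    {"offset": [-20, 10, 0], "rotation": [0, 0, 0]},
    {"offset": [-25, 12, 5], "rotation": [0, 0, 0]},
    {"offset": [-20, 10, 5], "rotation": [0, 0, 0]},
    {"offset": [-15, 8, 5], "rotation": [0, 0, 0]},
    {"offset": [0, 0, 0], "rotation": [0, 0, 0]},
  ],
)

```text
time: 13.88
tool_pos: [0.4847, -0.1196, 0.2664]
tool_rot: [-3.139, 0.005, 3.134]
contact_force: [-0.2, 0.3, -1.1]
opening: 0.0174
```

```bash
cat > look.py <<'E'
from h import *
import sys
np.set_printoptions(precision=4,suppress=True)
s=observe();print(s["time"],s["tool_pos"],s["tool_rot"],s["opening"],s["contact_force"])
p=read_camera("side")
for q in["pin_grip","pin_tip","lock_hole"]:
        print(q,[(round(d["score"],2),np.round(d["location"],4)) for d in tip_of(q,p)[:3]])
im=p["img"][90:240,170:370]
cv2.imwrite("pics/%s.png"%sys.argv[1],cv2.resize(im[:,:,::-1],None,fx=4,fy=4,interpolation=cv2.INTER_CUBIC))
E
python3 look.py side6
```

```text
13.8833 [ 0.4847 -0.1196  0.2664] [-3.1387  0.0054  3.134 ] 0.01743838614801193 [-0.2095  0.2615 -1.0694]
pin_grip [(0.6, array([ 0.3617, -0.0989,  0.0107])), (0.42, array([ 0.4892, -0.1158,  0.2073]))]
pin_tip [(0.69, array([ 0.3353, -0.0357,  0.0084])), (0.58, array([ 0.5716, -0.1214,  0.2072]))]
lock_hole [(0.96, array([ 0.5986, -0.1195,  0.1989]))]
```

View pics/side6.png

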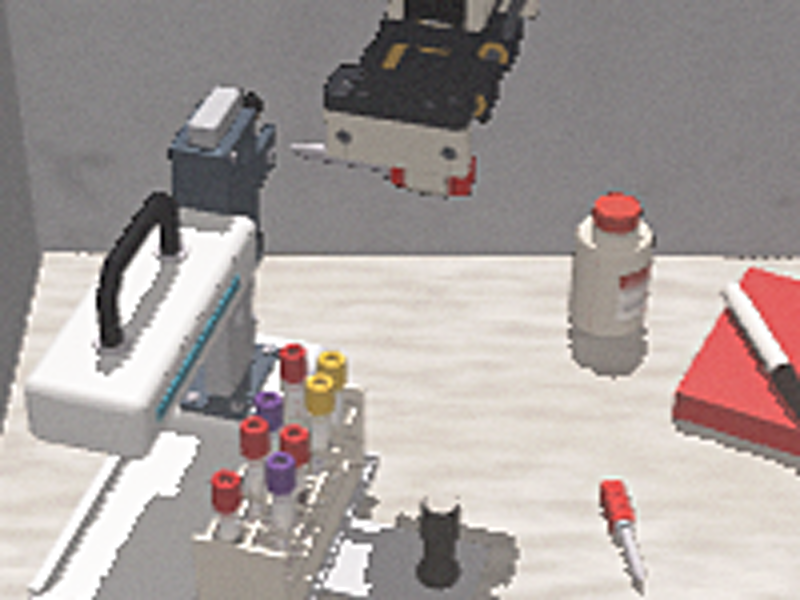

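Request:
apply_moves(
  motion=[
    {"offset": [0, 0, 4], "rotation": [0, 0.004, -0.006]},
    {"offset": [-3, 0, 4], "rotation": [0, 0, 0]},
    {"offset": [-3, 0, 1], "rotation": [0, 0, 0]},
    {"offset": [-3, 0, 0], "rotation": [0, 0, 0]},
    {"offset": [0, 0, 0], "rotation": [0, 0, 0]},
  ],
)

```text
time: 14.5
tool_pos: [0.49, -0.1231, 0.2588]
tool_rot: [-3.137, 0.002, 3.135]
contact_force: [1.2, -0.8, -1.0]
opening: 0.0183
```

```bash
python3 look.py side7; python3 - <<'E'
from h import *
p=read_camera("scene");save(p,"scene7")
E
```

```text
14.5 [ 0.49   -0.1231  0.2588] [-3.1368  0.0015  3.1352] 0.018274744954513353 [ 1.1672 -0.7825 -1.013 ]
pin_grip [(0.69, array([ 0.4918, -0.1182,  0.1998])), (0.69, array([ 0.3617, -0.0957,  0.0075])), (0.64, array([ 0.4483, -0.0005,  0.065 ]))]
pin_tip [(0.53, array([ 0.3343, -0.0334,  0.0064])), (0.48, array([ 0.5753, -0.1255,  0.1969]))]
lock_hole [(0.83, array([ 0.5964, -0.1221,  0.1999])), (0.6, array([ 0.6191,  0.    , -0.0014]))]
```

View pics/side7.png

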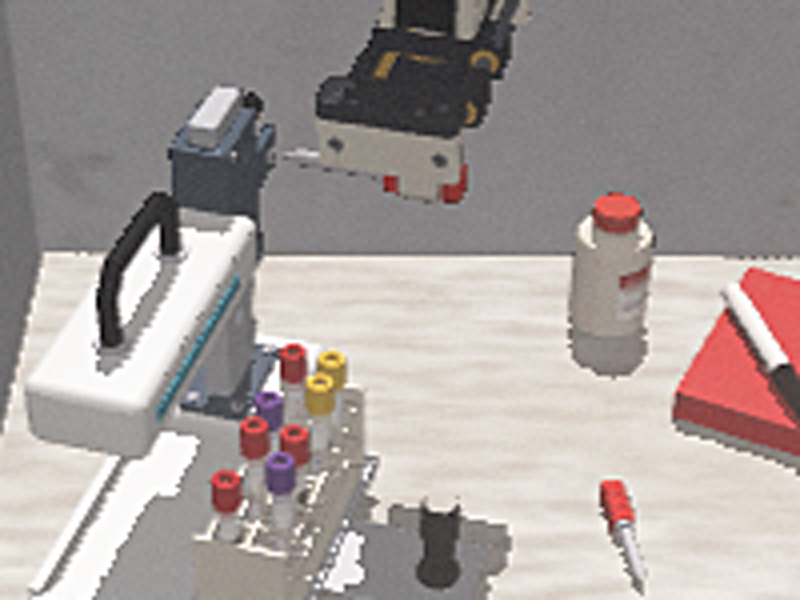

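View pics/scene7.png

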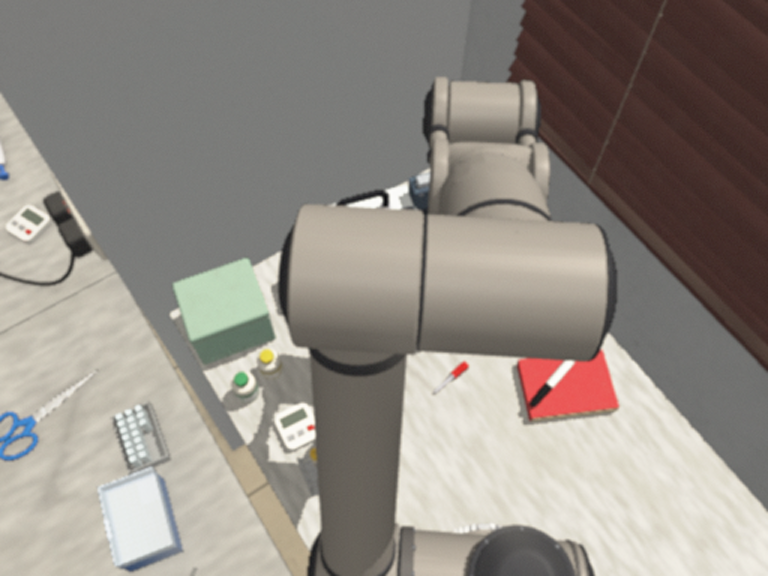

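Request:
apply_moves(
  motion=[
    {"offset": [0, 3, 0], "rotation": [0, 0, 0.0]},
    {"offset": [-3, 1, 0], "rotation": [0, 0, 0]},
    {"offset": [-4, 0, 0], "rotation": [0, 0, 0]},
    {"offset": [-4, 0, 0], "rotation": [0, 0, 0]},
    {"offset": [0, 0, 0], "rotation": [0, 0, 0]},
  ],
)

```text
time: 15.17
tool_pos: [0.5017, -0.1183, 0.2593]
tool_rot: [-3.137, 0.002, 3.136]
contact_force: [0.0, 0.4, -0.3]
opening: 0.0176
```

Request:
apply_moves(
  motion=[
    {"offset": [-4, -0.5, 0.5], "rotation": [0, 0, 0]},
    {"offset": [-4, 0, 0], "rotation": [0, 0, 0]},
    {"offset": [-4, 0, 0], "rotation": [0, 0, 0]},
  ],
)

```text
time: 15.42
tool_pos: [0.5145, -0.1188, 0.2587]
tool_rot: [-3.137, 0.002, 3.136]
contact_force: [0.0, -0.4, -1.9]
opening: 0.0177
```

```bash
python3 look.py side8
```

```text
15.4167 [ 0.5145 -0.1188  0.2587] [-3.1367  0.0017  3.136 ] 0.01774145729929388 [ 0.0265 -0.4374 -1.9236]
pin_grip [(0.69, array([ 0.5157, -0.113 ,  0.2021])), (0.41, array([ 0.3615, -0.0952,  0.0081]))]
pin_tip [(0.59, array([ 0.6187,  0.0027, -0.0022])), (0.53, array([ 0.3372, -0.034 ,  0.006 ])), (0.47, array([ 0.5993, -0.1205,  0.194 ]))]
lock_hole [(0.98, array([ 0.5971, -0.1212,  0.1986]))]
```

View pics/side8.png

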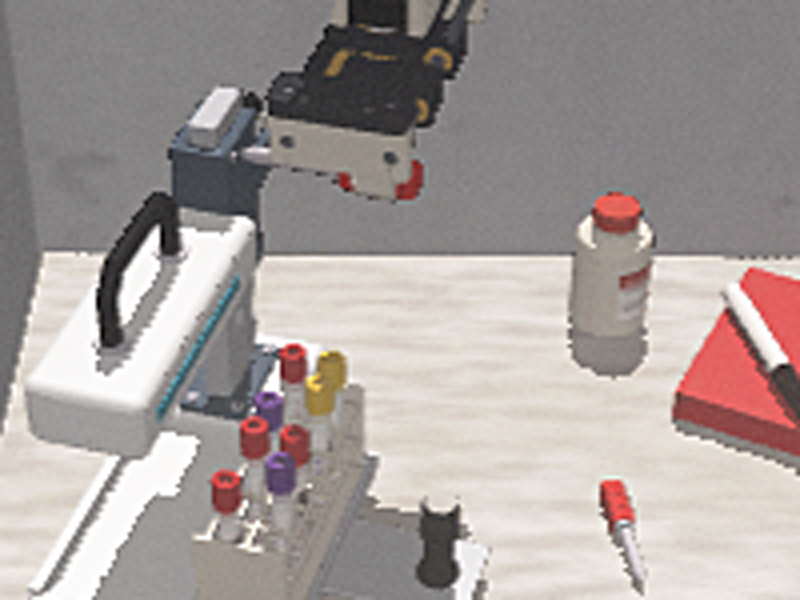

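The tip is at the hole face with no contact force. I'll push on in small steps.

Request:
apply_moves(
  motion=[
    {"offset": [-3, 0, 0], "rotation": [0, 0, 0]},
    {"offset": [-3, 0, 0], "rotation": [0, 0, 0]},
  ],
)

```text
time: 15.78
tool_pos: [0.5199, -0.1187, 0.2586]
tool_rot: [-3.137, 0.001, 3.136]
contact_force: [-0.7, -0.2, -0.1]
opening: 0.0176
```

Request:
apply_moves(
  motion=[
    {"offset": [-3, 0, 0], "rotation": [0, 0, 0]},
    {"offset": [-3, 0, 0], "rotation": [0, 0, 0]},
  ],
)

```text
time: 15.95
tool_pos: [0.526, -0.1189, 0.2585]
tool_rot: [-3.137, -0.0, 3.136]
contact_force: [-0.5, -0.6, -1.2]
opening: 0.0177
```

Request:
apply_moves(
  motion=[
    {"offset": [-4, 0, 0], "rotation": [0, 0, 0]},
    {"offset": [-4, 0, 0], "rotation": [0, 0, 0]},
    {"offset": [-4, 0, 0], "rotation": [0, 0, 0]},
  ],
)

```text
time: 16.2
tool_pos: [0.5392, -0.1191, 0.2584]
tool_rot: [-3.137, -0.001, 3.135]
contact_force: [-0.6, 0.2, -0.9]
opening: 0.0181
```

Request:
apply_moves(
  motion=[
    {"offset": [-4, 0, 0], "rotation": [0, 0, 0]},
    {"offset": [-4, 0, 0], "rotation": [0, 0, 0]},
    {"offset": [-4, 0, 0], "rotation": [0, 0, 0]},
  ],
)

```text
time: 16.45
tool_pos: [0.5526, -0.1192, 0.2582]
tool_rot: [-3.137, -0.001, 3.135]
contact_force: [-1.2, -1.4, -0.9]
opening: 0.0174
```

Request:
apply_moves(
  motion=[
    {"offset": [-4, 0, 0], "rotation": [0, 0, 0]},
    {"offset": [-4, 0, 0], "rotation": [0, 0, 0]},
  ],
)

```text
time: 16.62
tool_pos: [0.5615, -0.1194, 0.2581]
tool_rot: [-3.137, -0.001, 3.135]
contact_force: [-0.8, 0.8, -2.0]
opening: 0.0176
```

Request:
apply_moves(
  motion=[
    {"offset": [-3, 0, 0], "rotation": [0, 0, 0]},
    {"offset": [-3, 0, 0], "rotation": [0, 0, 0]},
  ],
)

```text
time: 16.78
tool_pos: [0.5684, -0.1194, 0.2581]
tool_rot: [-3.137, -0.001, 3.135]
contact_force: [-5.3, 0.6, -0.6]
opening: 0.0176
```

Contact force of −5 N at the expected shoulder position. I'll confirm it and look.

Request:
apply_moves(
  motion=[
    {"offset": [-2, 0, 0], "rotation": [0, 0, 0]},
  ],
)

```text
time: 16.87
tool_pos: [0.5689, -0.1194, 0.2577]
tool_rot: [-3.137, -0.007, 3.136]
contact_force: [-15.9, -1.9, 6.4]
opening: 0.0176
```

```bash
python3 look.py side9
```

```text
16.8667 [ 0.5689 -0.1194  0.2577] [-3.1369 -0.0067  3.1356] 0.01759174476920923 [-15.8969  -1.8672   6.3896]
pin_grip [(0.71, array([ 0.3659, -0.0952,  0.0088])), (0.61, array([ 0.5712, -0.1128,  0.1975]))]
pin_tip [(0.48, array([ 0.3371, -0.0356,  0.0052]))]
lock_hole [(0.6, array([ 0.5954, -0.1206,  0.1953]))]
```

View pics/side9.png

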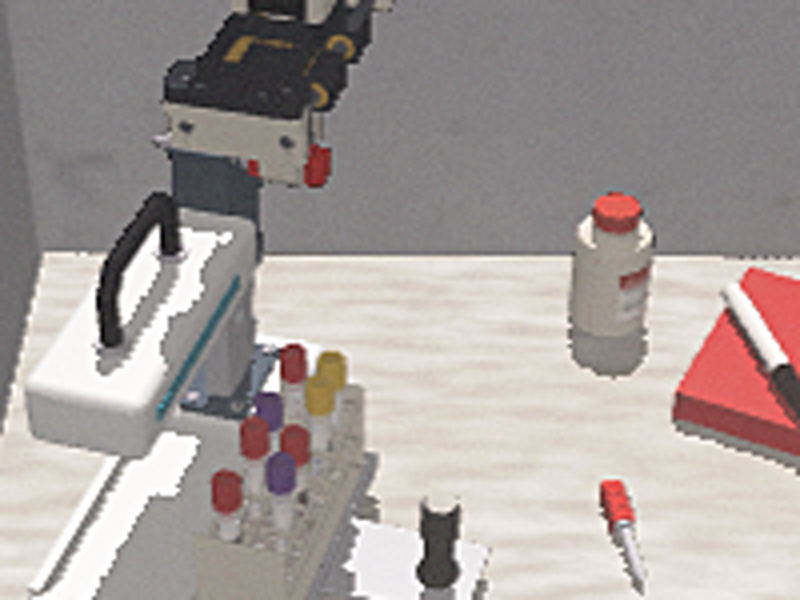

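Request:
apply_moves(
  motion=[
    {"offset": [0.5, 0, 0], "rotation": [0, 0, 0]},
    {"offset": [0, 0, 0], "rotation": [0, 0, 0]},
    {"offset": [0, 0, 0], "rotation": [0, 0, 0]},
  ],
)

```text
time: 17.32
tool_pos: [0.5683, -0.1193, 0.258]
tool_rot: [-3.137, -0.006, 3.135]
contact_force: [-0.2, -0.2, -1.3]
opening: 0.0177
```

Request:
apply_moves(
  motion=[
    {"offset": [0, 0, 0], "rotation": [0, 0, 0]},
    {"offset": [0, 0, 0], "rotation": [0, 0, 0]},
    {"offset": [0, 0, 0], "rotation": [0, 0, 0]},
    {"offset": [0, 0, 0], "rotation": [0, 0, 0]},
  ],
  grip=0.55,
)

```text
time: 17.65
tool_pos: [0.5695, -0.1191, 0.2587]
tool_rot: [-3.137, -0.003, 3.136]
contact_force: [1.5, -0.1, -0.0]
opening: 0.0388
```

Request:
apply_moves(
  motion=[
    {"offset": [0, 0, -15], "rotation": [0, 0, 0]},
    {"offset": [0, 0, -25], "rotation": [0, 0, 0]},
    {"offset": [10, 0, -30], "rotation": [0, 0, 0]},
    {"offset": [30, 0, 0], "rotation": [0, 0, 0]},
    {"offset": [35, 0, 0], "rotation": [0, 0, 0]},
    {"offset": [35, 0, 0], "rotation": [0, 0, 0]},
    {"offset": [35, 0, 0], "rotation": [0, 0, 0]},
    {"offset": [20, 0, 0], "rotation": [0, 0, 0]},
    {"offset": [0, 0, 0], "rotation": [0, 0, 0]},
  ],
)

```text
time: 18.4
tool_pos: [0.3998, -0.117, 0.3314]
tool_rot: [-3.136, -0.0, 3.138]
contact_force: [0.1, -0.7, 0.6]
opening: 0.0412
```

```bash
sed -i 's/"pin_grip","pin_tip","lock_hole"/"pin_grip","pin_tip","lock_hole","tray_knob"/' look.py; python3 look.py side10
```

```text
18.4 [ 0.3998 -0.117   0.3314] [-3.1358 -0.0003  3.1381] 0.04123021023083052 [ 0.1085 -0.6928  0.5859]
pin_grip [(0.73, array([ 0.5698, -0.1156,  0.1937])), (0.49, array([ 0.3621, -0.0953,  0.0123]))]
pin_tip [(0.6, array([ 0.3352, -0.0321,  0.0036])), (0.15, array([ 0.6202,  0.0019, -0.0023]))]
lock_hole []
tray_knob [(0.82, array([ 0.4477, -0.0035,  0.0657]))]
```

View pics/side10.png

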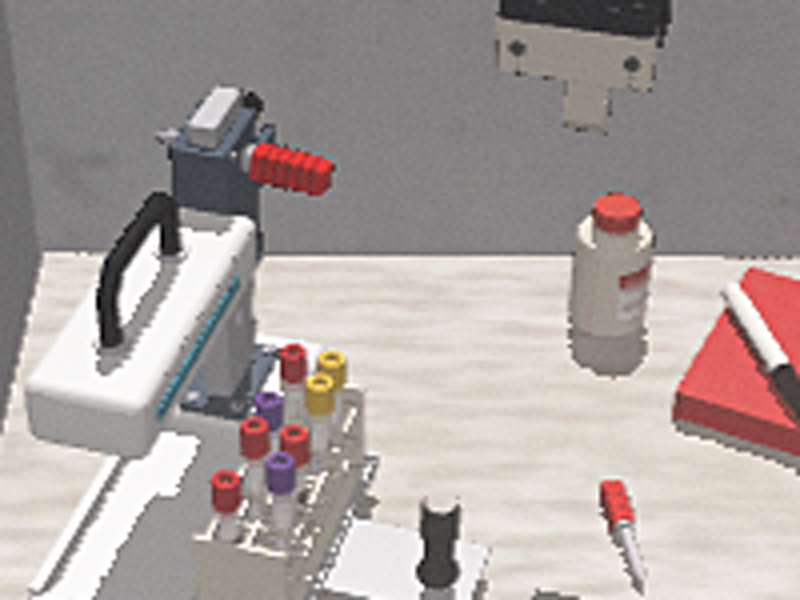

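```bash
python3 - <<'E'
from h import *
np.set_printoptions(precision=4,suppress=True)
p=read_camera("side")
for uv,z in[((505,398),.06),((548,405),.06),((545,500),.0),((522,392),.1),((540,415),.1),((455,455),.018)]: print(uv,bp(p,uv,z))
print(proj(p,np.array([.37,.09,.1])))
E
```

```text
(505, 398) [0.3058 0.0943 0.06  ]
(548, 405) [0.249  0.0908 0.06  ]
(545, 500) [0.2333 0.1954 0.    ]
(522, 392) [0.2855 0.1133 0.1   ]
(540, 415) [0.2591 0.1445 0.1   ]
(455, 455) [0.3557 0.172  0.018 ]
[460.5408 365.8621]
```

Request:
apply_moves(
  motion=[
    {"offset": [0, 30, 0], "rotation": [0, 0, 0]},
    {"offset": [0, 35, 0], "rotation": [0, 0, 0]},
    {"offset": [0, 30, 10], "rotation": [0, 0, 0]},
    {"offset": [0, 15, 30], "rotation": [0, 0, 0]},
    {"offset": [0, 4, 30], "rotation": [0, 0, 0]},
    {"offset": [0, 0, 30], "rotation": [0, 0, 0]},
    {"offset": [0, 0, 10], "rotation": [0, 0, 0]},
    {"offset": [0, 0, 0], "rotation": [0, 0, 0]},
  ],
  grip=1,
)

```text
time: 19.37
tool_pos: [0.4121, 0.0011, 0.2147]
tool_rot: [-3.136, 0.004, 3.142]
contact_force: [0.6, 0.8, 0.7]
opening: 0.0004
```

Request:
apply_moves(
  motion=[
    {"offset": [14, -2, 0], "rotation": [0, 0, 0]},
    {"offset": [6, -1, 15], "rotation": [0, 0, 0]},
    {"offset": [0, 0, 25], "rotation": [0, 0, 0]},
    {"offset": [0, 0, 20], "rotation": [0, 0, 0]},
    {"offset": [0, 0, 0], "rotation": [0, 0, 0]},
  ],
)

```text
time: 19.78
tool_pos: [0.3969, -0.0023, 0.1544]
tool_rot: [-3.135, 0.008, -3.139]
contact_force: [-1.8, 0.0, 0.4]
opening: 0.0009
```

Request:
apply_moves(
  motion=[
    {"offset": [2, 0, 15], "rotation": [0, 0, 0]},
    {"offset": [2, 0, 15], "rotation": [0, 0, 0]},
    {"offset": [2, 0, 10], "rotation": [0, 0, 0]},
    {"offset": [0, 0, 0], "rotation": [0, 0, 0]},
  ],
)

```text
time: 20.12
tool_pos: [0.3961, -0.0034, 0.1164]
tool_rot: [-3.134, 0.013, -3.139]
contact_force: [-0.4, -1.2, -0.4]
opening: 0.0007
```

```bash
python3 - <<'E'
from h import *
np.set_printoptions(precision=4,suppress=True)
p=read_camera("side");save(p,"side11");s=observe();print(s["tool_pos"],s["tool_rot"])
E
```

```text
[ 0.3969 -0.0035  0.1172] [-3.1339  0.0145 -3.1391]
```

View pics/side11.png

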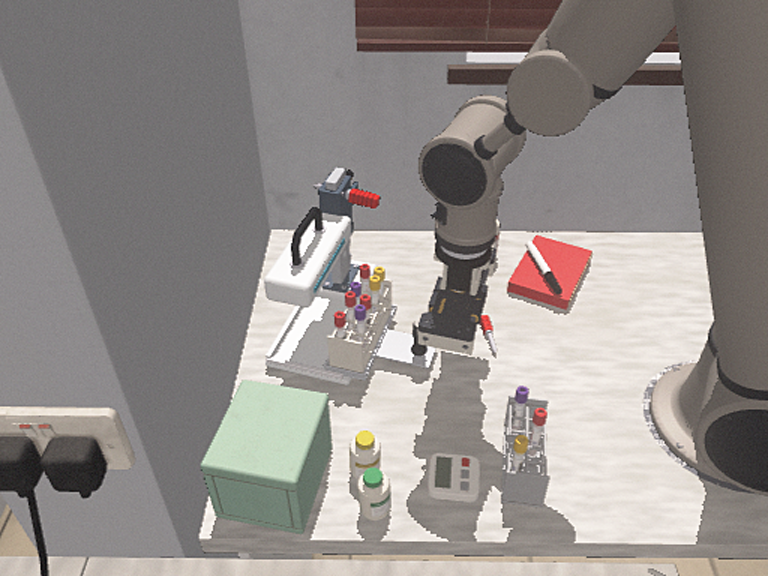

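Request:
apply_moves(
  motion=[
    {"offset": [-10, 1, 0], "rotation": [0, 0, 0]},
    {"offset": [-8, 0, 0], "rotation": [0, 0, 0]},
    {"offset": [-8, 0, 0], "rotation": [0, 0, 0]},
    {"offset": [-8, 0, 0], "rotation": [0, 0, 0]},
    {"offset": [-8, 0, 0], "rotation": [0, 0, 0]},
  ],
)

```text
time: 20.58
tool_pos: [0.4423, -0.0026, 0.1221]
tool_rot: [-3.133, 0.015, -3.139]
contact_force: [-2.6, -0.8, -1.8]
opening: 0.0001
```

Request:
apply_moves(
  motion=[
    {"offset": [-8, 0, 0], "rotation": [0, 0, 0]},
    {"offset": [-8, 0, 0], "rotation": [0, 0, 0]},
    {"offset": [-8, 0, 0], "rotation": [0, 0, 0]},
    {"offset": [-8, 0, 0], "rotation": [0, 0, 0]},
  ],
)

```text
time: 20.92
tool_pos: [0.4766, -0.0029, 0.1225]
tool_rot: [-3.133, 0.012, -3.138]
contact_force: [-3.7, -2.5, 0.0]
opening: 0.0006
```

Request:
apply_moves(
  motion=[
    {"offset": [-6, 0, 2], "rotation": [0, 0, 0]},
    {"offset": [-6, 0, 0], "rotation": [0, 0, 0]},
    {"offset": [-5, 0, 0], "rotation": [0, 0, 0]},
  ],
)

```text
time: 21.17
tool_pos: [0.4967, -0.0029, 0.1207]
tool_rot: [-3.133, 0.013, -3.138]
contact_force: [-2.7, -3.0, 0.1]
opening: 0.0003
```

Request:
apply_moves(
  motion=[
    {"offset": [-4, 0, 0], "rotation": [0, 0, 0]},
    {"offset": [-3, 0, 0], "rotation": [0, 0, 0]},
  ],
)

```text
time: 21.33
tool_pos: [0.5027, -0.0029, 0.1203]
tool_rot: [-3.133, 0.007, -3.138]
contact_force: [-17.9, -4.1, 14.6]
opening: 0.0004
```

Request:
apply_moves(
  motion=[
    {"offset": [-3, 0, 0], "rotation": [0, 0, 0]},
  ],
)

```text
time: 21.42
tool_pos: [0.5031, -0.0028, 0.1201]
tool_rot: [-3.133, -0.0, -3.137]
contact_force: [-14.4, -0.4, 10.8]
opening: 0.0007
```

```bash
python3 look.py side12; python3 - <<'E'
from h import *
np.set_printoptions(precision=4,suppress=True)
p=read_camera("side");save(p,"side12f");s=observe();print(s["tool_pos"],s["contact_force"])
print([(round(d["score"],2),np.round(d["location"],4)) for d in tip_of("decapper",p)[:3]])
p=read_camera("wrist");save(p,"wrist12")
for q in["tray_knob","decapper"]:print(q,[(round(d["score"],2),np.round(d["location"],4)) for d in tip_of(q,p)[:3]])
E
```

```text
21.4167 [ 0.5031 -0.0028  0.1201] [-3.133  -0.0004 -3.1372] 0.000656238217143755 [-14.4402  -0.3972  10.8162]
pin_grip [(0.68, array([ 0.3613, -0.0949,  0.0088])), (0.35, array([ 0.5713, -0.1174,  0.1928])), (0.34, array([0.3505, 0.2038, 0.0014]))]
pin_tip [(0.65, array([ 0.3385, -0.0351,  0.0048]))]
lock_hole [(0.57, array([ 0.5931, -0.1231,  0.1993]))]
tray_knob []
[ 0.503  -0.0026  0.12  ] [-13.199   -1.4783   7.6398]
[(0.56, array([ 0.6158,  0.0041, -0.0008]))]
tray_knob []
decapper []
```

View pics/side12f.png

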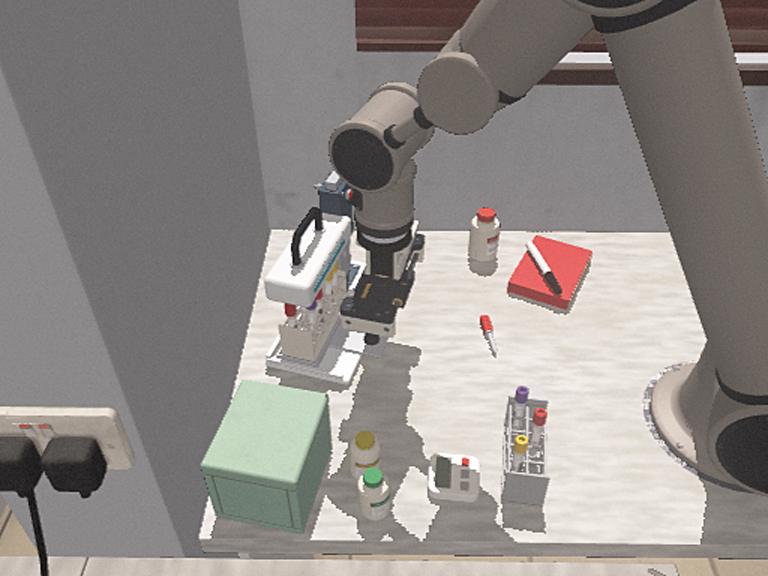

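Request:
apply_moves(
  motion=[
    {"offset": [-3, 0, 0], "rotation": [0, 0, 0]},
    {"offset": [-3, 0, 0], "rotation": [0, 0, 0]},
  ],
)

```text
time: 22.08
tool_pos: [0.5039, -0.0022, 0.1196]
tool_rot: [-3.134, -0.013, -3.137]
contact_force: [-12.8, -2.0, 7.8]
opening: 0.0004
```

It's against a hard stop where expected. Backing off to check.

Request:
apply_moves(
  motion=[
    {"offset": [10, 0, 0], "rotation": [0, 0, 0]},
    {"offset": [25, 0, -5], "rotation": [0, 0, 0]},
    {"offset": [30, 0, -20], "rotation": [0, 0, 0]},
    {"offset": [20, 0, -35], "rotation": [0, 0, 0]},
    {"offset": [0, 0, -40], "rotation": [0, 0, 0]},
    {"offset": [0, 0, -40], "rotation": [0, 0, 0]},
    {"offset": [0, 0, -30], "rotation": [0, 0, 0]},
    {"offset": [0, 0, 0], "rotation": [0, 0, 0]},
  ],
)

```text
time: 22.75
tool_pos: [0.4196, -0.0001, 0.2982]
tool_rot: [-3.137, -0.006, -3.137]
contact_force: [0.1, -0.1, -0.5]
opening: 0.0003
```

```bash
python3 look.py side13; python3 - <<'E'
from h import *
np.set_printoptions(precision=4,suppress=True)
for i in range(3):
    p=read_camera("side")
    for q in["tray_knob","decapper","lift_handle"]:print(q,[(round(d["score"],2),np.round(d["location"],4)) for d in tip_of(q,p)[:2]])
save(p,"side13f")
E
```

```text
22.75 [ 0.4196 -0.0001  0.2982] [-3.1367 -0.0056 -3.1374] 0.000310726753854132 [ 0.0815 -0.1373 -0.488 ]
pin_grip [(0.52, array([ 0.5696, -0.1161,  0.1959])), (0.46, array([ 0.3626, -0.0948,  0.0117])), (0.23, array([ 0.5736, -0.119 ,  0.1852]))]
pin_tip [(0.56, array([ 0.339 , -0.0308,  0.0064])), (0.53, array([0.6219, 0.0016, 0.0005]))]
lock_hole [(0.9, array([ 0.5965, -0.123 ,  0.1964]))]
tray_knob [(0.83, array([ 0.5234, -0.0046,  0.064 ]))]
tray_knob [(0.78, array([ 0.5225, -0.0033,  0.0661]))]
decapper [(0.56, array([ 0.6171,  0.0024, -0.0002]))]
lift_handle [(0.81, array([ 0.6169, -0.0033,  0.2175]))]
tray_knob [(0.83, array([ 0.5249, -0.0035,  0.0674]))]
decapper [(0.8, array([0.618 , 0.0004, 0.0012]))]
lift_handle [(0.64, array([ 0.6162, -0.0028,  0.2223]))]
tray_knob [(0.69, array([0.525 , 0.0005, 0.0678])), (0.58, array([ 0.3492,  0.2002, -0.0028]))]
decapper [(0.94, array([ 0.6164,  0.0025, -0.002 ]))]
lift_handle [(0.64, array([ 0.6152, -0.002 ,  0.2201]))]
```

View pics/side13.png

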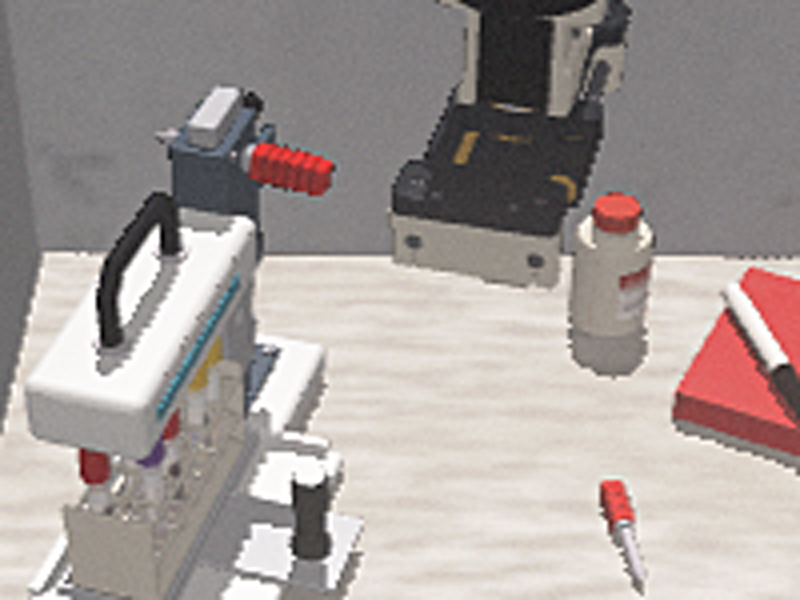

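View pics/side13f.png

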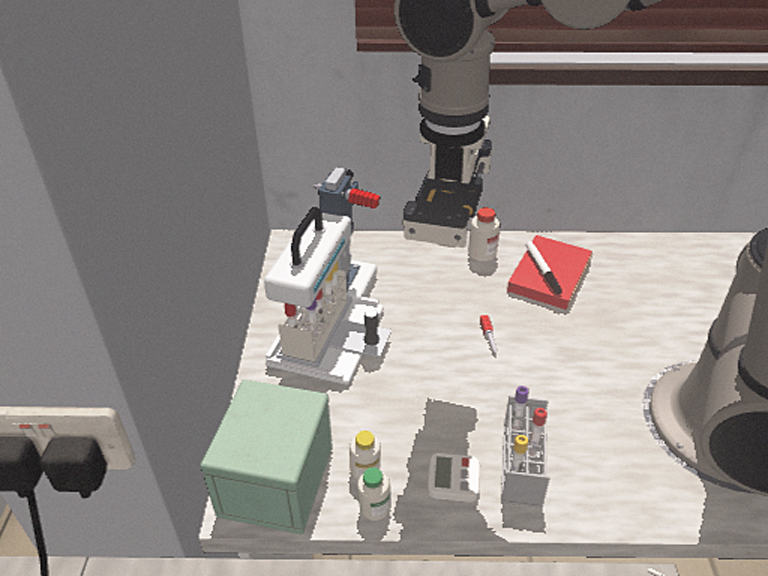

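All checks agree, so I'm handing in.

```bash
python3 - <<'E'
from h import *
print(hand_in())
E
```

```text
the job is handed in; nothing more can be done
None
```

I did all three steps and handed the job in at about 23 s; the hand-in reports no verdict, so what follows is my own checks.

- **Head:** I lifted it about 47 mm by the black handle and lowered it until the pawl took the weight at +40 mm. After release the hole stayed at a height of about 0.200 m and the handle at about 0.220 m.
- **Pin:** I pushed the larger red pin in until its shoulder stopped against the plate, where the force rose to about 16 N at the expected position. The last picture shows the tip sticking out behind the column. The grip sags slightly, by about 4–6 mm, which is within the allowed tilt as I work it out; I did not measure the tip directly.
- **Tray:** I pushed it to a hard stop. The knob was found at x ≈ 0.524 m, and home by the decapper's measured position is about 0.525 m.
- **Bystanders:** the bottles and timer look unmoved in the side pictures. I did not measure their positions again.
- **Arm:** it stands clear of everything, with contact force near zero.

No final check failed. The networks sometimes missed the pin tip or reported the smaller look-alike pin, so I relied on the arm's own position and the pictures there.

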